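# Show the apprentice what to paint and with which brush

### The arm

A 6-joint arm with a two-finger parallel gripper is mounted at the origin on the work surface. World frame = base frame: x ahead of the robot, y to its left, z up, the work surface at z = 0. Lengths are in m, angles in rad, forces in N, time in s.
With the tool pointing down it reaches from about 0.325 to 0.9 m from the base axis. Payload 6.1 kg.
Tool frame: the origin (TCP) lies between the finger pads, 19 mm behind the fingertips; this is the grasp point; z points along the fingers, y is the line along which they close (so a half turn about z gives the same grasp; the last joint's range is limited). The gripper opens to 87 mm and grips with 3 to 60 N. Pads are 19 mm wide; open, the fingers measure 117 mm over their backs; the gripper's body (75 mm by 190 mm) begins 51 mm behind the grasp point.
Start: joints at [0.983, 0.22, 1.526, -0, 1.395, -0.126], TCP at [0.278, 0.56, 0.241] pointing down, gripper open.
Joint ranges: [-2.98, 2.98], [-0.91, 2.08], [0.09, 2.57], [-1.24, 4.39], [0.2, 2.65], [-2.68, 2.68]. Speed limits (rad/s): [2.57, 2.57, 3.01, 3.14, 3.14, 3.14].

### API

Orientations are given as a unit quaternion [x, y, z, w].
In Python, from cell import sense, get_image, hand_in, search_frame, spot_point gives the robot as it stands.
- The arm moves only by the shell command python3 -m handwheel 'ROWS' [FORCE]. ROWS is JSON, a list of rows, each an object of numbers: "dx", "dy", "dz": the shift along the tool's x, y, z in mm; "wx", "wy", "wz": the turn, a rotation vector about the tool's x, y, z in degrees; "hand": the closure, from -1 (fully open) to 1 (shut). In form: [{"dx": .., "dy": .., "dz": .., "wx": .., "wy": .., "wz": .., "hand": ..}, ...]. A call has 1 to 20 rows; each row shifts and turns the commanded pose from where the row before left it, along the tool's axes as they then stand; what a row does not reach is not made up. A row lasts 1/10 s, in which the tool goes at most 50 mm and 8.59 degrees, less where a joint would pass 70% of its speed; a pose out of reach is approached as far as the arm can. A call with a gripper value outside its range is refused whole. The fingers move at their own pace and stop on an object; FORCE is the grip in N (left out, the last holds). Time passes only in rows, so rows that do not move let the fingers close. It gives the time, the measured TCP pose, the force, the opening and the grip force at its end, in the units of the state.
- sense(): the state, without advancing time (a new reading comes with each control period).
- get_image(name): name is "scene" or "top" or "wrist"; returns a dict with "color" (480x640x3 uint8, red, green, blue), "vertical_fov" (degrees; the focal length in pixels is half the picture's height over the tangent of half this angle, whatever the lens; pixels are square), "cx", "cy" (the principal point, pixels), "R" (3x3) and "t" (3): a world point X has camera coordinates R X + t. Camera axes: x right, y down, z forward; pixel columns grow to the right and rows downward; lengths in m; the calibration is good to about 2 mm. A picture is of the moment at which its call begins. There is no depth.
- hand_in(): hands the job in; it is judged then, once.
Trained networks look in a picture, given as the dict that the camera call returned (one of the last four; its "shot" number tells which), for a name from the list of things; names that differ only in an ending like _2 or _b are one class to them, and where a whole thing is asked for, a point or a joint stands for the part that bears it (a point fixed in the world has none). Each returns a list of dicts, best first, with "p" (0 to 1); they miss things now and then, are a little off and sometimes report something else, mostly with a low value. They report only what shows in the picture. A call takes as long as a camera call. They do not tell look-alikes from the thing itself.
- search_frame(name, picture): "at" ([column, row] in pixels, amid what is visible of it).
- spot_point(name, picture): "at" ([column, row] in pixels: a listed point, or the origin of a listed thing).
The state is a dict: "time": time; "joints": joint angles; "joint_vel": joint speeds; "joint_efforts": joint torques, N m; "eef_pos": TCP position; "eef_rot": TCP orientation; "contact_force": force on the tool from outside, world axes, zero at the start; "moment": the same for the moment, N m; "width": finger opening in m; "grasp_force": force on a finger pad.
Only numpy, scipy, OpenCV 4.12 (cv2) and the standard library are available. Lean on these libraries where they do the work, as an engineer would, in place of code of your own. Each camera call takes 0.05 s, during which the arm holds its last target. There are 200 camera calls.

### The job

Set the apprentice, who sits across the bench from you, to work on the puppet head. With your fingertips push the edge of the square board round on its turntable until the head looks straight across the bench, directly away from you; then point at the puppet's nose from in front of it, your fingertips two or three centimetres off, and stay there for two seconds; then point at the bristles of the broad flat brush from two or three centimetres above, again for two seconds. The paint on the head is wet, so nothing may touch it; push gently, leave every brush and everything else on the bench lying as it is, and do not dip low over a wrong brush.

Things in the scene. Friction and masses are not known exactly. Their poses are not given: they have to be found in the camera images.
- stand: foot of the aluminium banding wheel (a small turntable), fixed to the bench, at a different place each time: a round foot 124 mm across. Origin on the bench at the vertical turning axis; its axes stay parallel to the world's (+x points straight across the bench, away from the robot).
- wheel (a joint): angle of the turntable, rad, counter-clockwise positive seen from above; 0 or 2 pi = the head looks along world +x, straight across the bench; pi = it looks at the robot. It turns either way without stops and stays where it is left (friction 0.07 N m: 1 to 2 N at the board's edge turn it). It starts between 1.14 and 5.14.
- board: square plywood board, 180 x 180 x 18 mm, fixed flat and centred on the turntable (the wheel under it is 150 mm across) and turning with it; underside at 80 mm, top at 98 mm above the bench. Origin at the centre of its underside, on the turning axis; its +x axis is the way the head looks, z up. Push it on an upright side, off the middle of that side.
- face_edge (a point): middle of the board's side that lies under the face: on the board's upper edge, 90 mm from the turning axis in the direction the head looks.
- puppet_head: painted puppet head with dark hair, stuck with a wad of clay to the middle of the board: 68 mm tall (top at 166 mm above the bench), about 57 mm wide and deep without nose, 68 mm over the ears. Origin at its foot on the turning axis, at 98 mm; +x is the way it looks. Wet paint: not to be touched.
- nose (a point): tip of the puppet's long straight nose (about 19 mm thick at the root, 22 mm proud of the face): 48 mm in front of the turning axis, 135 mm above the bench. Axes as the head's: +x straight out of the nose, z up.
- flat_brush: the broad flat brush: wooden handle, steel ferrule, bristles 32 mm wide and 9 mm thick; 200 mm long, lying loose on the bench, 11 mm high. Origin on the bench near its middle, +x towards the bristles. The brushes change places.
- flat_brush_bristles (a point): middle of the flat brush's bristles, on their upper face, 72 mm from the brush's origin along its +x, 10 mm above the bench.
- round_brush: a round brush with brass ferrule, 180 mm long, 10 mm thick, lying loose. Origin on the bench near its middle, +x towards the bristles. Not the one wanted.
- round_brush_bristles (a point): the round brush's bristles, 76 mm from its origin along its +x, 9 mm above the bench.
- liner_brush: a thin liner brush with brass ferrule, 172 mm long, 7 mm thick, lying loose. Origin on the bench near its middle, +x towards the bristles. Not the one wanted.
- liner_brush_bristles (a point): the liner brush's bristles, 76 mm from its origin along its +x, 6 mm above the bench.
- open_hand: loose cream clay doll's forearm with an open hand, 125 mm long, lying, 36 mm high; origin under its middle, +x to the fingers. Leave alone.
- fist_hand: loose cream clay doll's forearm with a fist, 110 mm long, lying, 36 mm high; origin under its middle, +x to the fist. Leave alone.
- paper_cup: loose paper cup, 74 mm across, 88 mm high; origin under its centre. Leave alone.
- water_jar: loose open glass jar, 68 mm across, 80 mm high; origin under its centre. Leave alone.
- pumpkin: loose small cream ornamental pumpkin, 84 mm across, 64 mm high with its stalk; origin under its centre. Leave alone.
Things that resemble listed ones, but are neither listed nor needed, are in the scene too. Of the things that look like the flat_brush, take the one that is farthest to the robot's left at the start.

How it is judged:
By the outcome, as a careful person would: the job done as asked, in the order asked, and still so for the second after the job is handed in, with the robot touching nothing.
It also fails if it takes over 66 s, if anything falls off the work surface, if the arm or the gripper's body presses on something with over 40 N, if the wrist force passes 120 N, or if a joint passes its speed limit or range.

## Working session

There is one attempt and no reset: what is moved stays moved. The work goes in short steps, Python scripts to look and compute and a shell command to move; the robot and the scene stay as the last step left them, time stands still between calls to the robot, and variables do not carry over. Pictures are saved under pics/ and viewed, at most 10 in all, crops included, and the job is handed in when it is done.

```bash
ls; mkdir -p pics; cat > h.py <<'E'
import numpy as np, cv2, json
from cell import sense, get_image, hand_in, search_frame, spot_point
from scipy.spatial.transform import Rotation as Ro
def f(P): return P["color"].shape[0]/2/np.tan(np.radians(P["vertical_fov"])/2)
def ray(P,px,z):
    R=np.array(P["R"]);t=np.array(P["t"]);c=-R.T@t
    d=R.T@np.array([(px[0]-P["cx"])/f(P),(px[1]-P["cy"])/f(P),1]); return c+d*(z-c[2])/d[2]
def proj(P,X):
    q=np.array(P["R"])@np.array(X)+np.array(P["t"]); return [f(P)*q[0]/q[2]+P["cx"],f(P)*q[1]/q[2]+P["cy"]]
def save(P,n,crop=None,s=1):
    im=P["color"][:,:,::-1]
    if crop: im=im[crop[1]:crop[3],crop[0]:crop[2]]
    cv2.imwrite("pics/"+n,cv2.resize(im,None,fx=s,fy=s,interpolation=cv2.INTER_CUBIC))
E
python3 - <<'E'
from h import *
S=sense();print({k:np.round(S[k],3) for k in("time","eef_pos","eef_rot","contact_force","width")})
H={'face_edge':.098,'nose':.135,'puppet_head':.098,'board':.08,'stand':0,'flat_brush':0,'flat_brush_bristles':.01,'round_brush_bristles':.009,'liner_brush_bristles':.006,'open_hand':0,'fist_hand':0,'paper_cup':0,'water_jar':0,'pumpkin':0}
for c in("top","scene"):
    P=get_image(c);save(P,c+"0.png");print(c)
    for n,z in H.items():
        print(n,[(np.round(d["at"]).tolist(),round(d["p"],2),np.round(ray(P,d["at"],z)[:2],3).tolist()) for d in spot_point(n,P) if d["p"]>.2])
E
```

```text
pics
{'time': np.float64(0.0), 'eef_pos': array([0.278, 0.559, 0.24 ]), 'eef_rot': array([ 0.229,  0.973, -0.001, -0.   ]), 'contact_force': array([ 0.308, -0.494,  1.115]), 'width': np.float64(0.087)}
top
face_edge [([209.0, 239.0], 0.8, [0.548, 0.078]), ([196.0, 244.0], 0.29, [0.538, 0.108])]
nose [([192.0, 242.0], 0.74, [0.538, 0.108])]
puppet_head [([176.0, 252.0], 0.92, [0.52, 0.153])]
board [([175.0, 249.0], 0.95, [0.529, 0.16])]
stand [([182.0, 255.0], 0.66, [0.518, 0.16])]
flat_brush [([460.0, 280.0], 0.84, [0.447, -0.516]), ([389.0, 273.0], 0.7, [0.466, -0.345]), ([418.0, 364.0], 0.56, [0.246, -0.409])]
flat_brush_bristles [([484.0, 274.0], 0.7, [0.459, -0.575]), ([385.0, 249.0], 0.68, [0.525, -0.334]), ([400.0, 382.0], 0.58, [0.207, -0.363])]
round_brush_bristles [([299.0, 216.0], 0.5, [0.609, -0.127]), ([344.0, 225.0], 0.36, [0.586, -0.236])]
liner_brush_bristles [([343.0, 224.0], 0.67, [0.589, -0.233]), ([265.0, 171.0], 0.42, [0.723, -0.044])]
open_hand [([258.0, 308.0], 0.73, [0.387, -0.023])]
fist_hand [([266.0, 172.0], 0.86, [0.722, -0.046]), ([176.0, 249.0], 0.46, [0.
[... 489 characters left out ...]
 [0.446, -0.516]), ([249.0, 295.0], 0.56, [0.463, -0.34])]
flat_brush_bristles [([182.0, 221.0], 0.96, [0.202, -0.355]), ([272.0, 312.0], 0.8, [0.531, -0.327]), ([142.0, 360.0], 0.75, [0.455, -0.582])]
round_brush_bristles [([368.0, 279.0], 0.52, [0.598, -0.12]), ([381.0, 338.0], 0.51, [0.715, -0.192])]
liner_brush_bristles [([326.0, 305.0], 0.76, [0.588, -0.229])]
open_hand [([335.0, 202.0], 0.82, [0.379, -0.032])]
fist_hand [([427.0, 306.0], 0.95, [0.723, -0.064]), ([438.0, 172.0], 0.7, [0.475, 0.238])]
paper_cup [([329.0, 392.0], 0.72, [0.73, -0.338])]
water_jar [([383.0, 341.0], 0.84, [0.72, -0.19])]
pumpkin [([502.0, 292.0], 0.76, [0.802, 0.082]), ([330.0, 394.0], 0.4, [0.735, -0.339])]
```

View pics/top0.png

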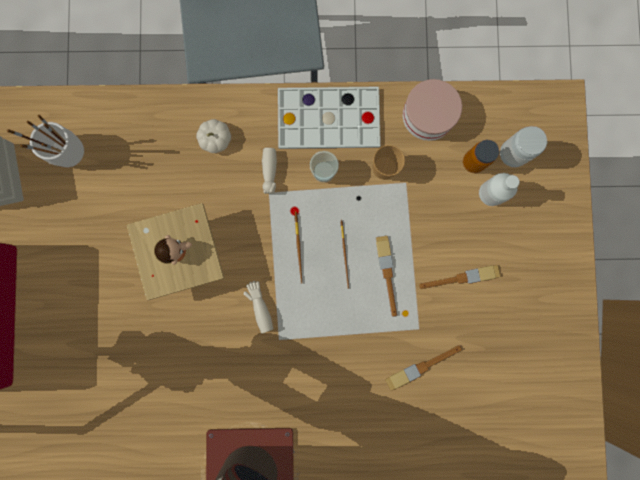

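View pics/scene0.png

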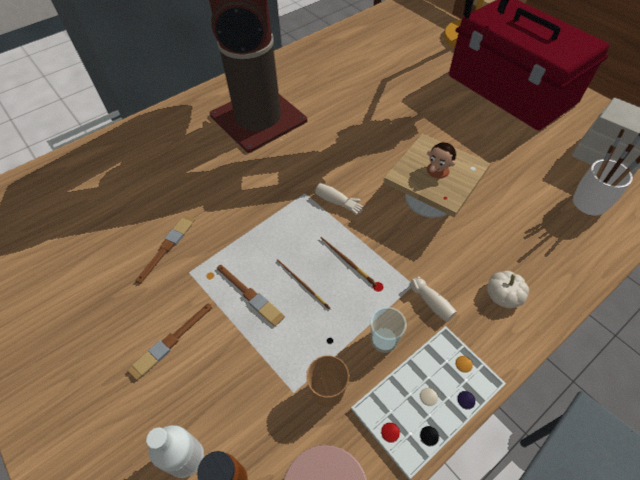

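Top view: the puppet board is at about (175,250), looking right and slightly up. Flat-brush look-alikes are at (389,273) on the paper, (460,280) to the right and (418,364) nearer the robot. The round brush is at (299,245) and the liner at (345,255). The leftmost (largest y, −0.345) is the flat brush at (389,273) on the paper, so I choose that one and check it in a crop.

```bash
python3 - <<'E'
from h import *
P=get_image("top");im=P["color"][:,:,::-1]
r=lambda c:cv2.resize(im[c[1]:c[3],c[0]:c[2]],(400,480),interpolation=cv2.INTER_CUBIC)
cv2.imwrite("pics/crops.png",np.hstack([r((125,190,225,310)),r((340,225,440,345))]))
E
```

```text
(no output)
```

View pics/crops.png

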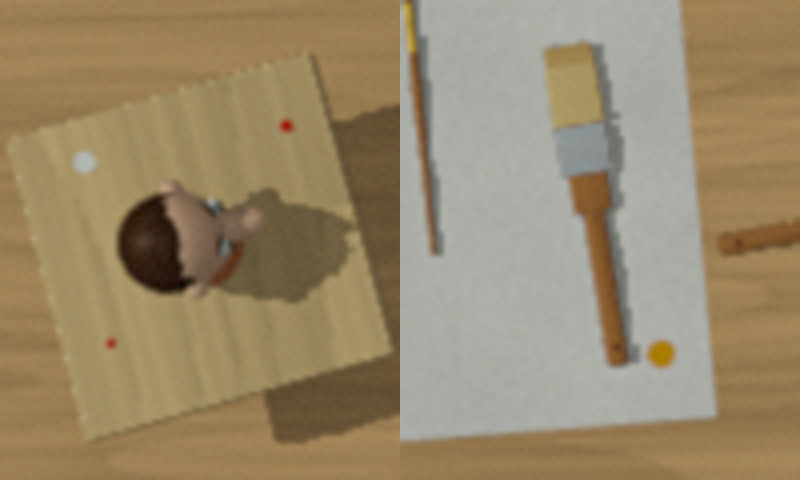

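The left crop shows the board's corners at crop (310,55), (392,350), (90,440) and (8,140), with the nose pointing right. The right crop confirms a broad flat brush with a steel ferrule, its bristle middle near top pixel (384,246).

```bash
python3 - <<'E'
from h import *
P=get_image("top")
C=[ray(P,(125+(u+.5)/4-.5,190+(v+.5)/4-.5),.098)[:2] for u,v in[(310,55),(392,350),(90,440),(8,140)]]
C=np.array(C);print(C.round(3),C.mean(0).round(4))
for i in range(4):
    d=C[(i+1)%4]-C[i];print(np.linalg.norm(d).round(3),np.degrees(np.arctan2(d[1],d[0])).round(1))
print(ray(P,(384,246),.01))
E
```

```text
[[0.631 0.093]
 [0.461 0.047]
 [0.413 0.217]
 [0.584 0.265]] [0.522  0.1555]
0.176 -164.6
0.177 105.7
0.178 15.8
0.178 -74.9
[ 0.53247666 -0.33235926  0.01      ]
```

```bash
python3 -m handwheel '[{"dx":-10,"dy":-10.5,"hand":1},{"dx":-20,"dy":-21},{"dx":-26,"dy":-27.5},{"dx":-26,"dy":-27.5},{"dx":-26,"dy":-27.5},{"dx":-26,"dy":-27.5},{"dx":-26,"dy":-27.5},{"dx":-26,"dy":-27.5},{"dx":-26,"dy":-27.5},{"dx":-26,"dy":-27.5},{"dx":-26,"dy":-27.5},{"dx":-26,"dy":-27.5},{"dx":-26,"dy":-27.5},{"dx":-20,"dy":-21},{"dx":-12,"dy":-12},{"dx":-5,"dy":-6},{}]' 10
python3 -m handwheel '[{"wz":4},{"wz":8.1},{"wz":8.1},{"wz":8.1},{"wz":8.1},{"wz":8.1},{"wz":8.1},{"wz":8.1},{"wz":8.1},{"wz":8.1},{"wz":8.1},{"wz":8.1},{"wz":8.1},{"wz":8.1},{"wz":8.1},{"wz":8.1},{"wz":8.1},{"wz":4.4},{},{}]'
cat >> h.py <<'E'
def goal(p,zdir=(0,0,-1),ydir=None):
    "remaining shift (mm) and rotvec (deg) in tool axes"
    S=sense();R=Ro.from_quat(S["eef_rot"]).as_matrix()
    z=np.array(zdir,float);z/=np.linalg.norm(z);y=np.array(ydir,float);y-=z*(y@z);y/=np.linalg.norm(y)
    G=np.c_[np.cross(y,z),y,z]
    print("t",S["time"],"pos",np.round(S["eef_pos"],4),"y",R[:,1].round(3),"z",R[:,2].round(3),"F",np.round(S["contact_force"],1),"q",np.round(S["joints"],2))
    print("shift",(R.T@(np.array(p)-S["eef_pos"])*1000).round(1),"rot",np.degrees(Ro.from_matrix(R.T@G).as_rotvec()).round(1))
E
python3 -c "
from h import *
a=np.radians(-74.5);goal([.427,.067,.105],ydir=[np.cos(a),np.sin(a),0])"
```

```text
t 1.6 pos [0.2785 0.5595 0.2412] y [ 0.446  0.895 -0.   ] z [-0. -0. -1.] F [-0.6 -0.8 -1. ] q [ 0.98  0.22  1.53 -0.    1.39 -0.13]
shift [-352.4 -374.7  136.2] rot [ -0.   0. 138.]validation failed for argument at $[0]...
validation failed for argument at $[0]...
```

```bash
python3 -m handwheel '[{"dx":0,"dy":0,"dz":0,"wx":0,"wy":0,"wz":0,"hand":1}]' 10; echo; python3 -m handwheel '[{"dx":-10,"dy":-10.5,"dz":0,"hand":1}]' 10
```

```text
time: 1.7
eef_pos: [0.2785, 0.5595, 0.2412]
eef_rot: [0.229, 0.973, 0.0, 0.0]
contact_force: [0.1, 0.0, 0.3]
width: 0.084
grasp_force: 0.0
validation failed for argument at $[0]...
```

```bash
python3 -m handwheel '[{"dx":-14,"dy":-15,"dz":0,"wx":0,"wy":0,"wz":0,"hand":1},{"dx":-30,"dy":-32,"dz":0,"wx":0,"wy":0,"wz":0,"hand":1},{"dx":-30,"dy":-32,"dz":0,"wx":0,"wy":0,"wz":0,"hand":1},{"dx":-30,"dy":-32,"dz":0,"wx":0,"wy":0,"wz":0,"hand":1},{"dx":-30,"dy":-32,"dz":0,"wx":0,"wy":0,"wz":0,"hand":1},{"dx":-30,"dy":-32,"dz":0,"wx":0,"wy":0,"wz":0,"hand":1},{"dx":-30,"dy":-32,"dz":0,"wx":0,"wy":0,"wz":0,"hand":1},{"dx":-30,"dy":-32,"dz":0,"wx":0,"wy":0,"wz":0,"hand":1},{"dx":-30,"dy":-32,"dz":0,"wx":0,"wy":0,"wz":0,"hand":1},{"dx":-30,"dy":-32,"dz":0,"wx":0,"wy":0,"wz":0,"hand":1},{"dx":-30,"dy":-32,"dz":0,"wx":0,"wy":0,"wz":0,"hand":1},{"dx":-24,"dy":-25,"dz":0,"wx":0,"wy":0,"wz":0,"hand":1},{"dx":-14,"dy":-15,"dz":0,"wx":0,"wy":0,"wz":0,"hand":1},{"dx":0,"dy":0,"dz":0,"wx":0,"wy":0,"wz":0,"hand":1}]' 10
python3 -m handwheel '[{"dx":0,"dy":0,"dz":0,"wx":0,"wy":0,"wz":4,"hand":1},{"dx":0,"dy":0,"dz":0,"wx":0,"wy":0,"wz":8.4,"hand":1},{"dx":0,"dy":0,"dz":0,"wx":0,"wy":0,"wz":8.4,"hand":1},{"dx":0,"dy":0,"dz":0,"wx":0,"wy":0,"wz":8.4,"hand":1},{"dx":0,"dy":0,"dz":0,"wx":0,"wy":0,"wz":8.4,"hand":1},{"dx":0,"dy":0,"dz":0,"wx":0,"wy":0,"wz":8.4,"hand":1},{"dx":0,"dy":0,"dz":0,"wx":0,"wy":0,"wz":8.4,"hand":1},{"dx":0,"dy":0,"dz":0,"wx":0,"wy":0,"wz":8.4,"hand":1},{"dx":0,"dy":0,"dz":0,"wx":0,"wy":0,"wz":8.4,"hand":1},{"dx":0,"dy":0,"dz":0,"wx":0,"wy":0,"wz":8.4,"hand":1},{"dx":0,"dy":0,"dz":0,"wx":0,"wy":0,"wz":8.4,"hand":1},{"dx":0,"dy":0,"dz":0,"wx":0,"wy":0,"wz":8.4,"hand":1},{"dx":0,"dy":0,"dz":0,"wx":0,"wy":0,"wz":8.4,"hand":1},{"dx":0,"dy":0,"dz":0,"wx":0,"wy":0,"wz":8.4,"hand":1},{"dx":0,"dy":0,"dz":0,"wx":0,"wy":0,"wz":8.4,"hand":1},{"dx":0,"dy":0,"dz":0,"wx":0,"wy":0,"wz":8.4,"hand":1},{"dx":0,"dy":0,"dz":0,"wx":0,"wy":0,"wz":8,"hand":1},{"dx":0,"dy":0,"dz":0,"wx":0,"wy":0,"wz":0,"hand":1}]'
python3 -c "
from h import *
a=np.radians(-74.5);goal([.427,.067,.105],ydir=[np.cos(a),np.sin(a),0])
P=get_image('wrist');save(P,'wrist1.png')
for n,z in(('board',.08),('nose',.135),('face_edge',.098)):print(n,[(d['at'],d['p'],ray(P,d['at'],z).round(3)) for d in spot_point(n,P)[:1]])
for i in (-1,1):
  for j in (-1,1): print(np.round(proj(P,[.522+.09*(i*.2672-j*-.9636),.1555+.09*(i*-.9636-j*.2672),.098])))"
```

```text
time: 3.1
eef_pos: [0.4272, 0.0648, 0.2415]
eef_rot: [0.231, 0.973, -0.0, 0.0]
contact_force: [0.6, 1.1, -0.8]
width: 0.0007
grasp_force: 0.0
time: 4.9
eef_pos: [0.4263, 0.068, 0.2413]
eef_rot: [0.991, 0.135, 0.0, -0.0]
contact_force: [0.2, 1.7, -0.3]
width: 0.0005
grasp_force: 0.0
t 4.9 pos [0.4263 0.068  0.2413] y [ 0.268 -0.963 -0.   ] z [ 0.  0. -1.] F [ 0.2  1.7 -0.3] q [-0.03 -0.26  2.    0.    1.4   1.27]
shift [  0.4   1.2 136.3] rot [-0. -0.  0.]
board []
nose [([301.9, 52.6], 0.58, array([0.534, 0.113, 0.135]))]
face_edge [([371.5, 59.5], 0.7, array([0.546, 0.071, 0.098]))]
[ 53. 178.]
[155. -80.]
[306. 178.]
[457. -80.]
```

View pics/wrist1.png

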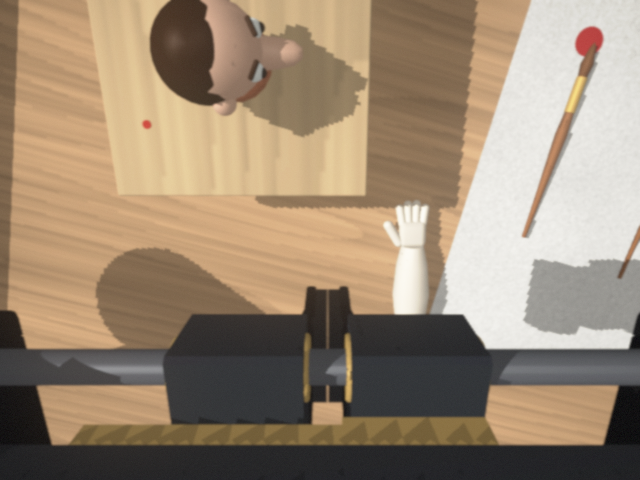

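```bash
python3 -c "
from h import *
P=get_image('wrist')
for i in (-1,1):
  for j in (-1,1): print(np.round(proj(P,[.522+.09*(i*.2672+j*.9636),.1555+.09*(-i*.9636+j*.2672),.098])))
print([ray(P,p,.098).round(4) for p in((118,194),(366,194))])"
```

```text
[120. 195.]
[  73. -108.]
[369. 196.]
[ 381. -106.]
[array([0.4117, 0.2199, 0.098 ]), array([0.4603, 0.0476, 0.098 ])]
```

```bash
python3 -c "
from h import *
P=get_image('wrist');S=sense()
print(-np.array(P['R']).T@np.array(P['t'])-S['eef_pos'])"
```

```text
[0.08177874 0.02318285 0.14317603]
```

```bash
python3 -m handwheel '[{"dx":0,"dy":0,"dz":15,"wx":0,"wy":0,"wz":0,"hand":1},{"dx":0,"dy":0,"dz":25,"wx":0,"wy":0,"wz":0,"hand":1},{"dx":0,"dy":0,"dz":25,"wx":0,"wy":0,"wz":0,"hand":1},{"dx":0,"dy":0,"dz":20,"wx":0,"wy":0,"wz":0,"hand":1},{"dx":0,"dy":0,"dz":0,"wx":0,"wy":0,"wz":0,"hand":1}]'
```

```text
time: 5.7
eef_pos: [0.4242, 0.067, 0.1534]
eef_rot: [0.991, 0.136, -0.003, -0.0]
contact_force: [-0.9, -0.2, 0.4]
width: 0.0002
grasp_force: 0.0
```

```bash
python3 -m handwheel '[{"dx":0,"dy":0,"dz":20,"wx":0,"wy":0,"wz":0,"hand":1},{"dx":0,"dy":0,"dz":20,"wx":0,"wy":0,"wz":0,"hand":1},{"dx":0,"dy":0,"dz":9,"wx":0,"wy":0,"wz":0,"hand":1},{"dx":0,"dy":0,"dz":0,"wx":0,"wy":0,"wz":0,"hand":1},{"dx":3,"dy":0,"dz":0,"wx":0,"wy":0,"wz":0,"hand":1},{"dx":3,"dy":0,"dz":0,"wx":0,"wy":0,"wz":0,"hand":1},{"dx":3,"dy":0,"dz":0,"wx":0,"wy":0,"wz":0,"hand":1},{"dx":2,"dy":0,"dz":0,"wx":0,"wy":0,"wz":0,"hand":1},{"dx":2,"dy":0,"dz":0,"wx":0,"wy":0,"wz":0,"hand":1},{"dx":0,"dy":0,"dz":0,"wx":0,"wy":0,"wz":0,"hand":1}]'
python3 -c "
from h import *
a=np.radians(-74.5);c,s=np.cos(a),np.sin(a);n=np.array([s,-c]);t=np.array([c,s])
p=np.array([.522,.1555])+.0995*n+.06*t
goal([*p,.105],ydir=[c,s,0])"
```

```text
time: 6.7
eef_pos: [0.4394, 0.0705, 0.1074]
eef_rot: [0.991, 0.135, 0.0, 0.0]
contact_force: [-0.3, 0.4, -0.0]
width: 0.0006
grasp_force: 0.0
t 6.7 pos [0.4394 0.0705 0.1074] y [ 0.268 -0.963  0.   ] z [ 0. -0. -1.] F [-0.3  0.4 -0. ] q [-0.02 -0.07  2.1  -0.    1.11  1.28]
shift [2.9 0.2 2.4] rot [ 0. -0.  0.]
```

```bash
python3 -m handwheel '[{"dx":1.5,"dy":0,"dz":2,"wx":0,"wy":0,"wz":0,"hand":1},{"dx":1.5,"dy":0,"dz":0,"wx":0,"wy":0,"wz":0,"hand":1},{"dx":1.06,"dy":1.73,"dz":0,"wx":0,"wy":0,"wz":-1,"hand":1},{"dx":2.15,"dy":3.44,"dz":0,"wx":0,"wy":0,"wz":-2,"hand":1},{"dx":2.15,"dy":3.44,"dz":0,"wx":0,"wy":0,"wz":-2,"hand":1},{"dx":2.15,"dy":3.44,"dz":0,"wx":0,"wy":0,"wz":-2,"hand":1},{"dx":2.15,"dy":3.44,"dz":0,"wx":0,"wy":0,"wz":-2,"hand":1},{"dx":2.15,"dy":3.44,"dz":0,"wx":0,"wy":0,"wz":-2,"hand":1},{"dx":2.15,"dy":3.44,"dz":0,"wx":0,"wy":0,"wz":-2,"hand":1},{"dx":2.15,"dy":3.44,"dz":0,"wx":0,"wy":0,"wz":-2,"hand":1},{"dx":1.06,"dy":1.73,"dz":0,"wx":0,"wy":0,"wz":-1,"hand":1}]'
cat >> h.py <<'E'
def board():
    "head angle (deg) from the board's outline fitted in the top picture is left to networks: nose & face_edge & corners"
    for c in("top","scene"):
        P=get_image(c)
        for n,z in(("face_edge",.098),("nose",.135)):
            for d in spot_point(n,P)[:1]:
                q=ray(P,d["at"],z)[:2]-[.522,.1555];print(c,n,round(d["p"],2),np.degrees(np.arctan2(q[1],q[0])).round(1),np.hypot(*q).round(3))
E
python3 -c "
from h import *
a=np.radians(-58.5);c,s=np.cos(a),np.sin(a);n=np.array([s,-c]);t=np.array([c,s])
p=np.array([.522,.1555])+.0995*n+.06*t
goal([*p,.105],ydir=[c,s,0]);board()"
```

```text
time: 7.8
eef_pos: [0.4682, 0.0522, 0.1049]
eef_rot: [0.962, 0.272, -0.0, -0.0]
contact_force: [-2.1, -2.3, -0.4]
width: 0.0007
grasp_force: 1.0
t 7.8 pos [0.4682 0.0522 0.1049] y [ 0.524 -0.852 -0.   ] z [-0.001 -0.    -1.   ] F [-2.1 -2.3 -0.4] q [-0.06 -0.    2.04 -0.    1.1   0.96]
shift [ 0.4  0.  -0.1] rot [-0.   0.   0.1]
top face_edge 0.97 -55.0 0.087
top nose 0.62 -56.6 0.057
scene face_edge 0.82 -57.7 0.076
scene nose 0.68 -54.4 0.043
```

```bash
python3 -m handwheel '[{"dx":1.06,"dy":1.73,"dz":0,"wx":0,"wy":0,"wz":-1,"hand":1},{"dx":2.15,"dy":3.44,"dz":0,"wx":0,"wy":0,"wz":-2,"hand":1},{"dx":2.15,"dy":3.44,"dz":0,"wx":0,"wy":0,"wz":-2,"hand":1},{"dx":2.15,"dy":3.44,"dz":0,"wx":0,"wy":0,"wz":-2,"hand":1},{"dx":2.15,"dy":3.44,"dz":0,"wx":0,"wy":0,"wz":-2,"hand":1},{"dx":2.15,"dy":3.44,"dz":0,"wx":0,"wy":0,"wz":-2,"hand":1},{"dx":2.15,"dy":3.44,"dz":0,"wx":0,"wy":0,"wz":-2,"hand":1},{"dx":2.15,"dy":3.44,"dz":0,"wx":0,"wy":0,"wz":-2,"hand":1},{"dx":2.15,"dy":3.44,"dz":0,"wx":0,"wy":0,"wz":-2,"hand":1},{"dx":2.15,"dy":3.44,"dz":0,"wx":0,"wy":0,"wz":-2,"hand":1},{"dx":2.15,"dy":3.44,"dz":0,"wx":0,"wy":0,"wz":-2,"hand":1},{"dx":2.15,"dy":3.44,"dz":0,"wx":0,"wy":0,"wz":-2,"hand":1},{"dx":2.15,"dy":3.44,"dz":0,"wx":0,"wy":0,"wz":-2,"hand":1},{"dx":2.15,"dy":3.44,"dz":0,"wx":0,"wy":0,"wz":-2,"hand":1},{"dx":2.15,"dy":3.44,"dz":0,"wx":0,"wy":0,"wz":-2,"hand":1},{"dx":2.15,"dy":3.44,"dz":0,"wx":0,"wy":0,"wz":-2,"hand":1}]'
python3 -m handwheel '[{"dx":2.15,"dy":3.44,"dz":0,"wx":0,"wy":0,"wz":-2,"hand":1},{"dx":2.15,"dy":3.44,"dz":0,"wx":0,"wy":0,"wz":-2,"hand":1},{"dx":2.15,"dy":3.44,"dz":0,"wx":0,"wy":0,"wz":-2,"hand":1},{"dx":2.15,"dy":3.44,"dz":0,"wx":0,"wy":0,"wz":-2,"hand":1},{"dx":2.15,"dy":3.44,"dz":0,"wx":0,"wy":0,"wz":-2,"hand":1},{"dx":2.15,"dy":3.44,"dz":0,"wx":0,"wy":0,"wz":-2,"hand":1},{"dx":2.15,"dy":3.44,"dz":0,"wx":0,"wy":0,"wz":-2,"hand":1},{"dx":2.15,"dy":3.44,"dz":0,"wx":0,"wy":0,"wz":-2,"hand":1},{"dx":1.06,"dy":1.73,"dz":0,"wx":0,"wy":0,"wz":-1,"hand":1},{"dx":0,"dy":0,"dz":0,"wx":0,"wy":0,"wz":0,"hand":1}]'
python3 -c "
from h import *
a=np.radians(-10.5);c,s=np.cos(a),np.sin(a);n=np.array([s,-c]);t=np.array([c,s])
p=np.array([.522,.1555])+.0995*n+.06*t
goal([*p,.105],ydir=[c,s,0]);board();P=get_image('top');save(P,'b2.png',(125,190,225,310),5)"
```

```text
time: 9.7
eef_pos: [0.5296, 0.0399, 0.1054]
eef_rot: [0.854, 0.52, 0.0, -0.0]
contact_force: [-0.4, -0.7, 0.1]
width: 0.0004
grasp_force: 0.3
time: 10.7
eef_pos: [0.5632, 0.0471, 0.1055]
eef_rot: [0.769, 0.64, 0.0, 0.0]
contact_force: [0.4, -0.2, 0.1]
width: 0.0005
grasp_force: 0.0
t 10.7 pos [0.5632 0.0471 0.1055] y [ 0.983 -0.181  0.001] z [ 0.001  0.    -1.   ] F [ 0.4 -0.2  0.1] q [-0.06  0.22  1.8   0.    1.12  0.13]
shift [-0.4 -0.3  0.5] rot [ 0.  -0.   0.1]
top face_edge 0.18 -90.2 0.473
top nose 0.89 -11.4 0.049
scene face_edge 0.71 -11.2 0.085
scene nose 0.56 -12.5 0.056
```

View pics/b2.png

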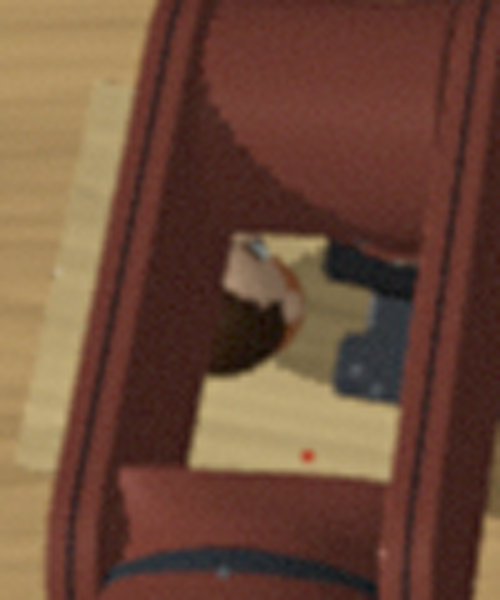

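The arm now hides part of the board from above. The board's left edge still shows, running from crop (95,80) to (18,468), which gives its angle.

```bash
python3 -c "
from h import *
P=get_image('top')
a,b=[ray(P,(125+(u+.5)/5-.5,190+(v+.5)/5-.5),.098)[:2] for u,v in((95,80),(18,468))]
d=a-b;print(a,b,np.linalg.norm(d),np.degrees(np.arctan2(d[1],d[0])))
for al in(-9,-11,-13):
  r=np.radians(al);n=np.array([np.cos(r),np.sin(r)]);t=np.array([-n[1],n[0]]);C=np.array([.522,.1555])
  print(al,[np.round((np.array(proj(P,[*(C+.09*t+s*.09*n),.098]))-[125,190])*5) for s in(1,-1)])
"
```

```text
[0.62737608 0.22712829] [0.45049761 0.26009314] 0.1799240752167582 -10.557100988669733
-9 [array([86., 83.]), array([ 20., 473.])]
-11 [array([94., 78.]), array([ 14., 465.])]
-13 [array([102.,  72.]), array([  9., 457.])]
```

```bash
python3 -m handwheel '[{"dx":1.06,"dy":1.73,"dz":0,"wx":0,"wy":0,"wz":-1,"hand":1},{"dx":2.15,"dy":3.44,"dz":0,"wx":0,"wy":0,"wz":-2,"hand":1},{"dx":2.15,"dy":3.44,"dz":0,"wx":0,"wy":0,"wz":-2,"hand":1},{"dx":2.15,"dy":3.44,"dz":0,"wx":0,"wy":0,"wz":-2,"hand":1},{"dx":1.06,"dy":1.73,"dz":0,"wx":0,"wy":0,"wz":-1,"hand":1},{"dx":1.06,"dy":1.73,"dz":0,"wx":0,"wy":0,"wz":-1,"hand":1},{"dx":1.06,"dy":1.73,"dz":0,"wx":0,"wy":0,"wz":-1,"hand":1},{"dx":0.5,"dy":0.9,"dz":0,"wx":0,"wy":0,"wz":-0.5,"hand":1},{"dx":0,"dy":0,"dz":0,"wx":0,"wy":0,"wz":0,"hand":1},{"dx":-4,"dy":0,"dz":0,"wx":0,"wy":0,"wz":0,"hand":1},{"dx":-12,"dy":0,"dz":0,"wx":0,"wy":0,"wz":0,"hand":1},{"dx":-30,"dy":0,"dz":0,"wx":0,"wy":0,"wz":0,"hand":1},{"dx":-40,"dy":0,"dz":0,"wx":0,"wy":0,"wz":0,"hand":1},{"dx":-40,"dy":0,"dz":-20,"wx":0,"wy":0,"wz":0,"hand":1},{"dx":-20,"dy":0,"dz":-40,"wx":0,"wy":0,"wz":0,"hand":1},{"dx":0,"dy":0,"dz":-40,"wx":0,"wy":0,"wz":0,"hand":1},{"dx":0,"dy":0,"dz":0,"wx":0,"wy":0,"wz":0,"hand":1}]'
python3 -c "
from h import *
goal([.593,.1555,.135],ydir=[1,0,0]);board();P=get_image('top');save(P,'b3.png',(125,190,225,310),5)"
```

```text
time: 12.8
eef_pos: [0.5854, -0.0929, 0.2125]
eef_rot: [0.708, 0.707, 0.003, 0.005]
contact_force: [0.5, -0.2, 0.3]
width: 0.0002
grasp_force: 0.0
t 12.8 pos [ 0.5854 -0.0929  0.2125] y [ 1.    -0.002  0.011] z [ 0.011 -0.003 -1.   ] F [ 0.5 -0.2  0.3] q [-0.29  0.16  1.65  0.    1.32 -0.29]
shift [248.7   6.4  76.8] rot [ 0.6  0.2 -0.1]
top face_edge 0.6 0.7 0.091
top nose 0.88 0.1 0.052
scene nose 0.71 7.8 0.047
```

View pics/b3.png

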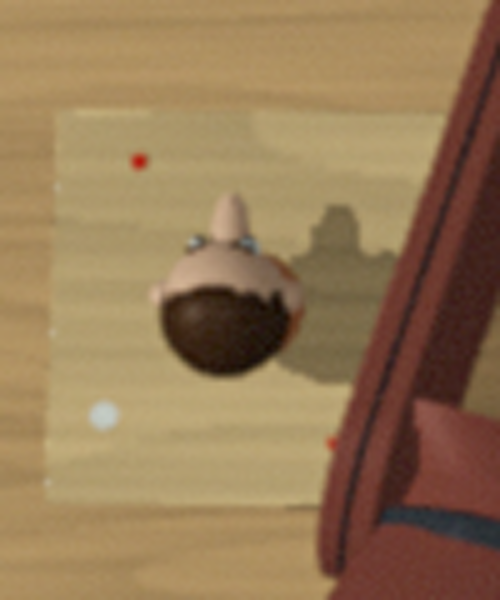

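```bash
python3 -m handwheel '[{"dx":0,"dy":0,"dz":-40,"wx":0,"wy":0,"wz":0,"hand":1},{"dx":15,"dy":5,"dz":-45,"wx":0,"wy":0,"wz":0,"hand":1},{"dx":35,"dy":9,"dz":-5,"wx":0,"wy":0,"wz":0,"hand":1},{"dx":44,"dy":11,"dz":0,"wx":0,"wy":0,"wz":0,"hand":1},{"dx":44,"dy":11,"dz":0,"wx":0,"wy":0,"wz":0,"hand":1},{"dx":44,"dy":11,"dz":0,"wx":0,"wy":0,"wz":0,"hand":1},{"dx":40,"dy":11,"dz":0,"wx":0,"wy":0,"wz":0,"hand":1},{"dx":27,"dy":7,"dz":0,"wx":0,"wy":0,"wz":0,"hand":1},{"dx":0,"dy":0,"dz":0,"wx":0,"wy":0,"wz":-6,"hand":1},{"dx":0,"dy":0,"dz":0,"wx":0,"wy":0,"wz":-8.4,"hand":1},{"dx":0,"dy":0,"dz":0,"wx":0,"wy":0,"wz":-8.4,"hand":1},{"dx":0,"dy":0,"dz":0,"wx":0,"wy":0,"wz":-8.4,"hand":1},{"dx":0,"dy":0,"dz":0,"wx":0,"wy":0,"wz":-8.4,"hand":1},{"dx":0,"dy":0,"dz":0,"wx":0,"wy":0,"wz":-8.4,"hand":1},{"dx":0,"dy":0,"dz":0,"wx":0,"wy":0,"wz":-8.4,"hand":1},{"dx":0,"dy":0,"dz":0,"wx":0,"wy":0,"wz":-8.4,"hand":1},{"dx":0,"dy":0,"dz":0,"wx":0,"wy":0,"wz":-8.4,"hand":1},{"dx":0,"dy":0,"dz":0,"wx":0,"wy":0,"wz":-8.4,"hand":1},{"dx":0,"dy":0,"dz":0,"wx":0,"wy":0,"wz":-8.4,"hand":1},{"dx":0,"dy":0,"dz":0,"wx":0,"wy":0,"wz":0,"hand":1}]'
python3 -m handwheel '[{"dx":0,"dy":0,"dz":0,"wx":0,"wy":4,"wz":0,"hand":1},{"dx":0,"dy":0,"dz":0,"wx":0,"wy":7,"wz":0,"hand":1},{"dx":0,"dy":0,"dz":0,"wx":0,"wy":7,"wz":0,"hand":1},{"dx":0,"dy":0,"dz":0,"wx":0,"wy":7,"wz":0,"hand":1},{"dx":0,"dy":0,"dz":0,"wx":0,"wy":7,"wz":0,"hand":1},{"dx":0,"dy":0,"dz":0,"wx":0,"wy":7,"wz":0,"hand":1},{"dx":0,"dy":0,"dz":0,"wx":0,"wy":6,"wz":0,"hand":1},{"dx":0,"dy":0,"dz":0,"wx":0,"wy":0,"wz":0,"hand":1}]'
python3 -c "
from h import *
P=get_image('top')
a,b=[ray(P,(125+(u+.5)/5-.5,190+(v+.5)/5-.5),.098)[:2] for u,v in((55,112),(46,498))]
d=a-b;print(a,b,np.linalg.norm(d),np.degrees(np.arctan2(d[1],d[0])))
d=np.array([-.94,0,-.34]);goal(np.array([.570,.1555,.135])-.044*d,zdir=d,ydir=[0,1,0])"
```

```text
time: 15.15
eef_pos: [0.6463, 0.1593, 0.2938]
eef_rot: [-0.001, 1.0, -0.0, -0.001]
contact_force: [0.2, -0.2, -0.4]
width: 0.0004
grasp_force: 0.0
time: 15.95
eef_pos: [0.6467, 0.1587, 0.2859]
eef_rot: [0.002, 0.921, -0.001, -0.389]
contact_force: [0.1, -0.1, -2.5]
width: 0.0004
grasp_force: 0.0
[0.61286058 0.24524451] [0.43674608 0.2472861 ] 0.1761263314752981 -0.6641651892841076
t 16.0 pos [0.6468 0.1589 0.2887] y [ 0.002  1.    -0.003] z [-0.712 -0.001 -0.702] F [ 0.7 -0.8  0.3] q [ 0.09  0.97  0.56  0.1   2.4  -1.43]
shift [-73.9  -3.1 122.7] rot [-0.  24.7 -0.2]
```

```bash
python3 -m handwheel '[{"dx":-10,"dy":-1,"dz":7,"wx":0,"wy":0,"wz":0,"hand":1},{"dx":-20,"dy":-1,"dz":15,"wx":0,"wy":0,"wz":0,"hand":1},{"dx":-20,"dy":-1,"dz":15,"wx":0,"wy":0,"wz":0,"hand":1},{"dx":-20,"dy":0,"dz":15,"wx":0,"wy":0,"wz":0,"hand":1},{"dx":-10,"dy":0,"dz":8,"wx":0,"wy":0,"wz":0,"hand":1},{"dx":0,"dy":0,"dz":0,"wx":0,"wy":4,"wz":0,"hand":1},{"dx":0,"dy":0,"dz":0,"wx":0,"wy":5,"wz":0,"hand":1},{"dx":0,"dy":0,"dz":0,"wx":0,"wy":6,"wz":0,"hand":1},{"dx":0,"dy":0,"dz":0,"wx":0,"wy":0,"wz":0,"hand":1},{"dx":0,"dy":0,"dz":0,"wx":0,"wy":0,"wz":0,"hand":1}]'
python3 -c "
from h import *
d=np.array([-.866,0,-.5]);goal(np.array([.570,.1555,.135])-.044*d,zdir=d,ydir=[0,1,0])"
```

```text
time: 17.0
eef_pos: [0.6604, 0.1561, 0.1931]
eef_rot: [-0.0, 0.865, -0.0, -0.502]
contact_force: [-1.0, -1.2, 0.6]
width: 0.0007
grasp_force: 0.0
t 17.0 pos [0.6604 0.1561 0.1931] y [-0.001  1.    -0.001] z [-0.868 -0.001 -0.497] F [-1.  -1.2  0.6] q [ 0.08  1.36  0.19  0.15  2.63 -1.4 ]
shift [-5.4 -0.5 63.3] rot [-0.1 -0.2 -0. ]
```

```bash
python3 -m handwheel '[{"dx":-1.5,"dy":0,"dz":10,"wx":0,"wy":0,"wz":0,"hand":1},{"dx":-2,"dy":0,"dz":15,"wx":0,"wy":0,"wz":0,"hand":1},{"dx":-2,"dy":-0.5,"dz":15,"wx":0,"wy":0,"wz":0,"hand":1},{"dx":0,"dy":0,"dz":5,"wx":0,"wy":0,"wz":0,"hand":1},{"dx":0,"dy":0,"dz":0,"wx":0,"wy":0,"wz":0,"hand":1},{"dx":0,"dy":0,"dz":0,"wx":0,"wy":0,"wz":0,"hand":1}]'
python3 -c "
from h import *
d=np.array([-.866,0,-.5]);goal(np.array([.570,.1555,.135])-.044*d,zdir=d,ydir=[0,1,0])
P=get_image('scene');save(P,'s3.png',(320,60,560,240),3);S=sense()
R=Ro.from_quat(S['eef_rot']).as_matrix();print('tip',proj(P,S['eef_pos']+.019*R[:,2]),'nose',proj(P,[.57,.1555,.135]),[d for d in spot_point('nose',P)[:1]])"
```

```text
time: 17.6
eef_pos: [0.6254, 0.1557, 0.1738]
eef_rot: [-0.001, 0.868, -0.0, -0.497]
contact_force: [1.1, -0.2, 0.4]
width: 0.0004
grasp_force: 0.0
t 17.6 pos [0.6254 0.1557 0.1738] y [-0.001  1.     0.   ] z [-0.863 -0.001 -0.506] F [ 1.1 -0.2  0.4] q [ 0.08  1.18  0.54  0.12  2.46 -1.44]
shift [-5.8 -0.2 23.4] rot [-0.   0.4  0.1]
tip [np.float64(474.5247317817576), np.float64(172.0574609714864)] nose [np.float64(457.1547945943171), np.float64(171.1151675211307)] [{'at': [457.9, 170.1], 'p': 0.67}]
```

View pics/s3.png

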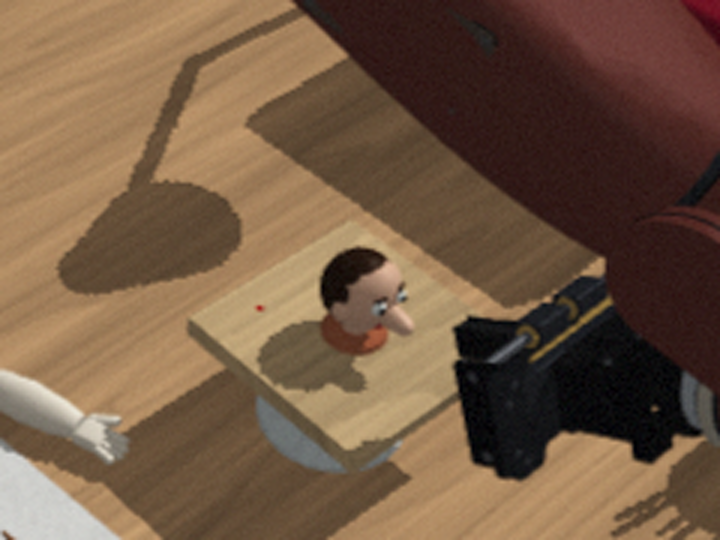

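```bash
python3 -m handwheel '[{"dx":-4,"dy":0,"dz":5,"wx":0,"wy":0,"wz":0,"hand":1},{"dx":-4,"dy":0,"dz":8,"wx":0,"wy":0,"wz":0,"hand":1},{"dx":-2.3,"dy":0,"dz":6,"wx":0,"wy":0,"wz":0,"hand":1},{"dx":0,"dy":0,"dz":4,"wx":0,"wy":0,"wz":0,"hand":1},{"dx":0,"dy":0,"dz":0,"wx":0,"wy":3,"wz":0,"hand":1},{"dx":0,"dy":0,"dz":0,"wx":0,"wy":3,"wz":0,"hand":1},{"dx":0,"dy":0,"dz":0,"wx":0,"wy":0,"wz":0,"hand":1}]'
python3 -c "
from h import *
d=np.array([-.914,0,-.407]);goal(np.array([.570,.1555,.135])-.044*d,zdir=d,ydir=[0,1,0])
S=sense();R=Ro.from_quat(S['eef_rot']).as_matrix();v=S['eef_pos']+.019*R[:,2]-[.57,.1555,.135];print(v,np.linalg.norm(v))"
```

```text
time: 18.4
eef_pos: [0.6093, 0.1554, 0.1462]
eef_rot: [-0.0, 0.838, -0.0, -0.546]
contact_force: [-0.3, -0.4, -0.6]
width: 0.0002
grasp_force: 0.0
t 18.4 pos [0.6093 0.1554 0.1462] y [-0.001  1.    -0.   ] z [-0.915 -0.001 -0.403] F [-0.3 -0.4 -0.6] q [ 0.08  1.25  0.53  0.13  2.51 -1.43]
shift [ 5.8  0.1 -3.6] rot [-0.  -0.2 -0. ]
[ 0.02187123 -0.00013597  0.00349423] 0.02214901154981627
```

```bash
python3 -m handwheel '[{"dx":3,"dy":0,"dz":-2,"wx":0,"wy":0,"wz":0,"hand":1},{"dx":0,"dy":0,"dz":0,"wx":0,"wy":0,"wz":0,"hand":1},{"dx":0,"dy":0,"dz":0,"wx":0,"wy":0,"wz":0,"hand":1}]'
python3 -c "
from h import *
S=sense();R=Ro.from_quat(S['eef_rot']).as_matrix();v=S['eef_pos']+.019*R[:,2]-[.57,.1555,.135];print(v,np.linalg.norm(v))"
```

```text
time: 18.7
eef_pos: [0.611, 0.1556, 0.1534]
eef_rot: [-0.0, 0.839, -0.0, -0.543]
contact_force: [-0.5, -0.5, -0.4]
width: 0.0006
grasp_force: 0.0
[0.02361908 0.00010714 0.0105922 ] 0.02588565656246881
```

```bash
Z='no'; python3 -m handwheel '[{"dx":0,"dy":0,"dz":0,"wx":0,"wy":0,"wz":0,"hand":1},{"dx":0,"dy":0,"dz":0,"wx":0,"wy":0,"wz":0,"hand":1},{"dx":0,"dy":0,"dz":0,"wx":0,"wy":0,"wz":0,"hand":1},{"dx":0,"dy":0,"dz":0,"wx":0,"wy":0,"wz":0,"hand":1},{"dx":0,"dy":0,"dz":0,"wx":0,"wy":0,"wz":0,"hand":1},{"dx":0,"dy":0,"dz":0,"wx":0,"wy":0,"wz":0,"hand":1},{"dx":0,"dy":0,"dz":0,"wx":0,"wy":0,"wz":0,"hand":1},{"dx":0,"dy":0,"dz":0,"wx":0,"wy":0,"wz":0,"hand":1},{"dx":0,"dy":0,"dz":0,"wx":0,"wy":0,"wz":0,"hand":1},{"dx":0,"dy":0,"dz":0,"wx":0,"wy":0,"wz":0,"hand":1},{"dx":0,"dy":0,"dz":0,"wx":0,"wy":0,"wz":0,"hand":1},{"dx":0,"dy":0,"dz":0,"wx":0,"wy":0,"wz":0,"hand":1},{"dx":0,"dy":0,"dz":0,"wx":0,"wy":0,"wz":0,"hand":1},{"dx":0,"dy":0,"dz":0,"wx":0,"wy":0,"wz":0,"hand":1},{"dx":0,"dy":0,"dz":0,"wx":0,"wy":0,"wz":0,"hand":1},{"dx":0,"dy":0,"dz":0,"wx":0,"wy":0,"wz":0,"hand":1},{"dx":0,"dy":0,"dz":0,"wx":0,"wy":0,"wz":0,"hand":1},{"dx":0,"dy":0,"dz":0,"wx":0,"wy":0,"wz":0,"hand":1},{"dx":0,"dy":0,"dz":0,"wx":0,"wy":0,"wz":0,"hand":1},{"dx":0,"dy":0,"dz":0,"wx":0,"wy":0,"wz":0,"hand":1}]'
python3 -m handwheel '[{"dx":0,"dy":0,"dz":0,"wx":0,"wy":0,"wz":0,"hand":1},{"dx":0,"dy":0,"dz":0,"wx":0,"wy":0,"wz":0,"hand":1},{"dx":0,"dy":0,"dz":0,"wx":0,"wy":0,"wz":0,"hand":1},{"dx":0,"dy":0,"dz":0,"wx":0,"wy":0,"wz":0,"hand":1},{"dx":0,"dy":0,"dz":0,"wx":0,"wy":0,"wz":0,"hand":1},{"dx":0,"dy":0,"dz":0,"wx":0,"wy":0,"wz":0,"hand":1}]'
python3 -c "
from h import *
goal([.66,.156,.2],ydir=[0,1,0])"
```

```text
time: 20.7
eef_pos: [0.6105, 0.1555, 0.1521]
eef_rot: [-0.0, 0.839, -0.0, -0.545]
contact_force: [-0.9, 0.5, 0.3]
width: 0.0006
grasp_force: 0.0
time: 21.3
eef_pos: [0.6105, 0.1555, 0.1521]
eef_rot: [-0.0, 0.839, -0.0, -0.545]
contact_force: [-0.1, -0.0, -0.6]
width: 0.0005
grasp_force: 0.0
t 21.3 pos [0.6105 0.1555 0.1521] y [-0.001  1.     0.   ] z [-0.914 -0.001 -0.407] F [-0.1 -0.  -0.6] q [ 0.08  1.24  0.53  0.13  2.52 -1.43]
shift [ 23.6   0.4 -64.7] rot [ -0. -66.   0.]
```

```bash
python3 -m handwheel '[{"dx":0,"dy":0,"dz":-10,"wx":0,"wy":-3,"wz":0,"hand":1},{"dx":0,"dy":0,"dz":-15,"wx":0,"wy":-5,"wz":0,"hand":1},{"dx":0,"dy":0,"dz":-15,"wx":0,"wy":-6,"wz":0,"hand":1},{"dx":0,"dy":0,"dz":-20,"wx":0,"wy":-7,"wz":0,"hand":1},{"dx":0,"dy":0,"dz":-20,"wx":0,"wy":-7.5,"wz":0,"hand":1},{"dx":0,"dy":0,"dz":-20,"wx":0,"wy":-7.5,"wz":0,"hand":1},{"dx":0,"dy":0,"dz":-20,"wx":0,"wy":-7.5,"wz":0,"hand":1},{"dx":0,"dy":0,"dz":-20,"wx":0,"wy":-7.5,"wz":0,"hand":1},{"dx":0,"dy":0,"dz":-10,"wx":0,"wy":-7.5,"wz":0,"hand":1},{"dx":0,"dy":0,"dz":0,"wx":0,"wy":-7.5,"wz":0,"hand":1},{"dx":0,"dy":0,"dz":0,"wx":0,"wy":0,"wz":0,"hand":1},{"dx":0,"dy":0,"dz":0,"wx":0,"wy":0,"wz":0,"hand":1}]'
python3 -c "
from h import *
goal([.53,-.333,.25],ydir=[0,1,0]);board()
for c in('top','scene'):
    P=get_image(c);print(c,[(round(d['p'],2),ray(P,d['at'],.01).round(4)) for d in spot_point('flat_brush_bristles',P) if d['p']>.3])"
```

```text
time: 22.5
eef_pos: [0.7078, 0.1557, 0.2605]
eef_rot: [-0.001, 1.0, 0.0, -0.0]
contact_force: [-0.5, -0.1, 0.1]
width: 0.0007
grasp_force: 0.0
t 22.5 pos [0.7078 0.1557 0.2605] y [-0.001  1.     0.   ] z [-0.001  0.    -1.   ] F [-0.5 -0.1  0.1] q [ 0.11  0.45  1.2   0.    1.49 -1.46]
shift [ 178.3 -488.5   10.6] rot [ 0.  -0.   0.1]
top face_edge 0.55 1.9 0.091
top nose 0.6 -7.2 0.052
scene face_edge 0.65 6.0 0.084
scene nose 0.67 -5.9 0.055
top [(0.92, array([ 0.4625, -0.5816,  0.01  ])), (0.77, array([ 0.5262, -0.3254,  0.01  ]))]
scene [(0.83, array([ 0.4528, -0.5849,  0.01  ])), (0.82, array([ 0.2038, -0.3573,  0.01  ])), (0.77, array([ 0.5216, -0.3247,  0.01  ]))]
```

```bash
python3 -m handwheel '[{"dx":4,"dy":-20,"dz":0,"wx":0,"wy":0,"wz":0,"hand":1},{"dx":8,"dy":-36,"dz":0,"wx":0,"wy":0,"wz":0,"hand":1},{"dx":10,"dy":-45,"dz":0,"wx":0,"wy":0,"wz":0,"hand":1},{"dx":10,"dy":-45,"dz":0,"wx":0,"wy":0,"wz":0,"hand":1},{"dx":10,"dy":-45,"dz":0,"wx":0,"wy":0,"wz":0,"hand":1},{"dx":10,"dy":-45,"dz":0,"wx":0,"wy":0,"wz":0,"hand":1},{"dx":10,"dy":-45,"dz":0,"wx":0,"wy":0,"wz":0,"hand":1},{"dx":10,"dy":-45,"dz":0,"wx":0,"wy":0,"wz":0,"hand":1},{"dx":10,"dy":-45,"dz":0,"wx":0,"wy":0,"wz":0,"hand":1},{"dx":10,"dy":-45,"dz":0,"wx":0,"wy":0,"wz":0,"hand":1},{"dx":8,"dy":-40,"dz":0,"wx":0,"wy":0,"wz":0,"hand":1},{"dx":6,"dy":-32,"dz":0,"wx":0,"wy":0,"wz":0,"hand":1},{"dx":0,"dy":0,"dz":0,"wx":0,"wy":0,"wz":0,"hand":1},{"dx":0,"dy":0,"dz":0,"wx":0,"wy":0,"wz":0,"hand":1}]'
python3 -c "
from h import *
goal([.53,-.331,.054],ydir=[0,1,0])
P=get_image('wrist');save(P,'w4.png')
for n in('flat_brush_bristles','flat_brush'):print(n,[(np.round(d['at']),round(d['p'],2),ray(P,d['at'],.01).round(4)) for d in spot_point(n,P)])
P=get_image('top')
im=P['color'][190:310,125:225,::-1];cv2.imwrite('pics/b5.png',cv2.resize(im,None,fx=5,fy=5,interpolation=cv2.INTER_CUBIC));board()"
```

```text
time: 24.4
eef_pos: [0.6014, -0.3337, 0.2586]
eef_rot: [0.001, 1.0, 0.0, -0.0]
contact_force: [0.4, 0.6, 0.1]
width: 0.0006
grasp_force: 0.0
t 24.4 pos [ 0.6014 -0.3337  0.2586] y [0.002 1.    0.   ] z [-0.  0. -1.] F [0.4 0.6 0.1] q [-0.62  0.36  1.32  0.    1.46 -2.19]
shift [ 71.4   2.5 204.6] rot [ 0.  -0.  -0.1]
flat_brush_bristles [(array([331., 128.]), 0.85, array([ 0.5321, -0.3305,  0.01  ])), (array([47., 51.]), 0.62, array([ 0.4662, -0.5835,  0.01  ]))]
flat_brush [(array([326.,  47.]), 0.84, array([ 0.4629, -0.3352,  0.01  ])), (array([127.,  31.]), 0.64, array([ 0.4504, -0.5098,  0.01  ]))]
top face_edge 0.6 1.4 0.093
top nose 0.7 -10.2 0.048
scene nose 0.95 -3.7 0.051
```

View pics/w4.png

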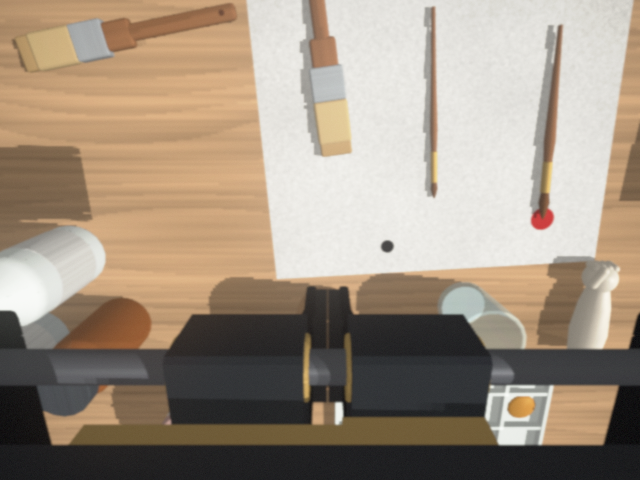

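View pics/b5.png

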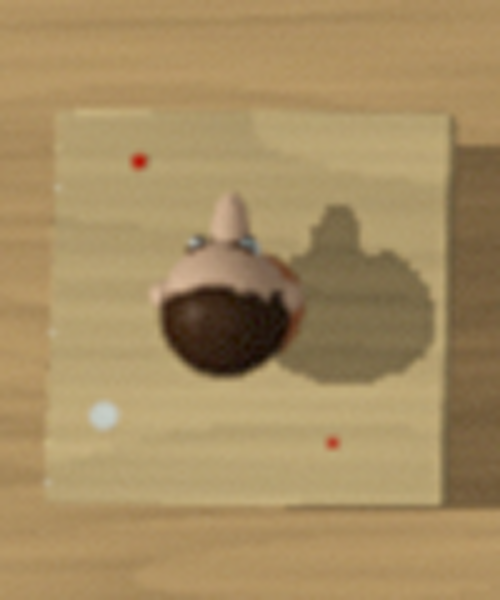

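Wrist view: the flat brush's bristles are at (331,128), giving (0.532, −0.331), and the liner and round brushes are well to the right at (433,185) and (543,215). Top crop: the board is square to the bench within about 1° and the nose points straight up the picture, away from the robot.

```bash
python3 -m handwheel '[{"dx":15,"dy":1,"dz":0,"wx":0,"wy":0,"wz":0,"hand":1},{"dx":27,"dy":1,"dz":0,"wx":0,"wy":0,"wz":0,"hand":1},{"dx":18,"dy":1,"dz":0,"wx":0,"wy":0,"wz":0,"hand":1},{"dx":9,"dy":0,"dz":0,"wx":0,"wy":0,"wz":0,"hand":1},{"dx":0,"dy":0,"dz":20,"wx":0,"wy":0,"wz":0,"hand":1},{"dx":0,"dy":0,"dz":35,"wx":0,"wy":0,"wz":0,"hand":1},{"dx":0,"dy":0,"dz":35,"wx":0,"wy":0,"wz":0,"hand":1},{"dx":0,"dy":0,"dz":35,"wx":0,"wy":0,"wz":0,"hand":1},{"dx":0,"dy":0,"dz":30,"wx":0,"wy":0,"wz":0,"hand":1},{"dx":0,"dy":0,"dz":20,"wx":0,"wy":0,"wz":0,"hand":1},{"dx":0,"dy":0,"dz":13,"wx":0,"wy":0,"wz":0,"hand":1},{"dx":0,"dy":0,"dz":0,"wx":0,"wy":0,"wz":0,"hand":1},{"dx":0,"dy":0,"dz":0,"wx":0,"wy":0,"wz":0,"hand":1}]'
python3 -c "
from h import *
goal([.532,-.3305,.054],ydir=[0,1,0])"
```

```text
time: 26.2
eef_pos: [0.5341, -0.3299, 0.0716]
eef_rot: [-0.0, 1.0, -0.0, 0.0]
contact_force: [-0.2, -0.1, -0.2]
width: 0.0004
grasp_force: 0.0
t 26.2 pos [ 0.5341 -0.3299  0.0716] y [-0.001  1.    -0.001] z [ 0.001 -0.001 -1.   ] F [-0.2 -0.1 -0.2] q [-0.68  0.39  1.65  0.    1.1  -2.25]
shift [ 2.1 -0.6 17.6] rot [-0.   0.1  0. ]
```

```bash
python3 -m handwheel '[{"dx":2,"dy":0,"dz":8,"wx":0,"wy":0,"wz":0,"hand":1},{"dx":0,"dy":0,"dz":6,"wx":0,"wy":0,"wz":0,"hand":1},{"dx":0,"dy":0,"dz":3,"wx":0,"wy":0,"wz":0,"hand":1},{"dx":0,"dy":0,"dz":0,"wx":0,"wy":0,"wz":0,"hand":1},{"dx":0,"dy":0,"dz":0,"wx":0,"wy":0,"wz":0,"hand":1},{"dx":0,"dy":0,"dz":0,"wx":0,"wy":0,"wz":0,"hand":1}]'
python3 -m handwheel '[{"dx":0,"dy":0,"dz":0,"wx":0,"wy":0,"wz":0,"hand":1},{"dx":0,"dy":0,"dz":0,"wx":0,"wy":0,"wz":0,"hand":1},{"dx":0,"dy":0,"dz":0,"wx":0,"wy":0,"wz":0,"hand":1},{"dx":0,"dy":0,"dz":0,"wx":0,"wy":0,"wz":0,"hand":1},{"dx":0,"dy":0,"dz":0,"wx":0,"wy":0,"wz":0,"hand":1},{"dx":0,"dy":0,"dz":0,"wx":0,"wy":0,"wz":0,"hand":1},{"dx":0,"dy":0,"dz":0,"wx":0,"wy":0,"wz":0,"hand":1},{"dx":0,"dy":0,"dz":0,"wx":0,"wy":0,"wz":0,"hand":1},{"dx":0,"dy":0,"dz":0,"wx":0,"wy":0,"wz":0,"hand":1},{"dx":0,"dy":0,"dz":0,"wx":0,"wy":0,"wz":0,"hand":1},{"dx":0,"dy":0,"dz":0,"wx":0,"wy":0,"wz":0,"hand":1},{"dx":0,"dy":0,"dz":0,"wx":0,"wy":0,"wz":0,"hand":1},{"dx":0,"dy":0,"dz":0,"wx":0,"wy":0,"wz":0,"hand":1},{"dx":0,"dy":0,"dz":0,"wx":0,"wy":0,"wz":0,"hand":1},{"dx":0,"dy":0,"dz":0,"wx":0,"wy":0,"wz":0,"hand":1},{"dx":0,"dy":0,"dz":0,"wx":0,"wy":0,"wz":0,"hand":1},{"dx":0,"dy":0,"dz":0,"wx":0,"wy":0,"wz":0,"hand":1},{"dx":0,"dy":0,"dz":0,"wx":0,"wy":0,"wz":0,"hand":1},{"dx":0,"dy":0,"dz":0,"wx":0,"wy":0,"wz":0,"hand":1},{"dx":0,"dy":0,"dz":0,"wx":0,"wy":0,"wz":0,"hand":1}]'
```

```text
time: 26.8
eef_pos: [0.5316, -0.3296, 0.054]
eef_rot: [-0.0, 1.0, -0.0, 0.0]
contact_force: [0.6, -0.0, -0.1]
width: 0.0007
grasp_force: 0.0
time: 28.8
eef_pos: [0.5314, -0.3295, 0.0537]
eef_rot: [-0.0, 1.0, 0.0, 0.0]
contact_force: [0.3, 0.0, -0.1]
width: 0.0002
grasp_force: 0.0
```

```bash
python3 -m handwheel '[{"dx":0,"dy":0,"dz":0,"wx":0,"wy":0,"wz":0,"hand":1},{"dx":0,"dy":0,"dz":0,"wx":0,"wy":0,"wz":0,"hand":1},{"dx":0,"dy":0,"dz":0,"wx":0,"wy":0,"wz":0,"hand":1},{"dx":0,"dy":0,"dz":0,"wx":0,"wy":0,"wz":0,"hand":1},{"dx":0,"dy":0,"dz":-10,"wx":0,"wy":0,"wz":0,"hand":1},{"dx":0,"dy":0,"dz":-25,"wx":0,"wy":0,"wz":0,"hand":1},{"dx":0,"dy":0,"dz":-35,"wx":0,"wy":0,"wz":0,"hand":1},{"dx":0,"dy":0,"dz":-35,"wx":0,"wy":0,"wz":0,"hand":1},{"dx":0,"dy":0,"dz":-25,"wx":0,"wy":0,"wz":0,"hand":1},{"dx":0,"dy":0,"dz":-10,"wx":0,"wy":0,"wz":0,"hand":1},{"dx":0,"dy":0,"dz":0,"wx":0,"wy":0,"wz":0,"hand":1},{"dx":0,"dy":0,"dz":0,"wx":0,"wy":0,"wz":0,"hand":1},{"dx":0,"dy":0,"dz":0,"wx":0,"wy":0,"wz":0,"hand":1}]' && python3 -c "
from cell import hand_in
print(hand_in())"
```

```text
time: 30.1
eef_pos: [0.5304, -0.3288, 0.1914]
eef_rot: [-0.0, 1.0, 0.001, -0.001]
contact_force: [0.5, -0.2, 0.2]
width: 0.0004
grasp_force: 0.0
the job is handed in; nothing more can be done
None
```

The job is handed in at about 30 s: the head looks straight across the bench to within about 1°, I pointed at the nose from 2.5 cm in front and then at the leftmost flat brush's bristles from 2.5 cm above, over 2 s each, and felt no contact apart from the push on the board.

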